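# Hang the nesting spacer plates on the bench hook

### The arm

A 6-joint arm with a two-finger parallel gripper is mounted at the origin on a cart in front of the work surface, level with it; the furniture and walls round the work are solid. World frame = base frame: x ahead of the robot, y to its left, z up, the work surface at z = 0. Lengths are in m, angles in degrees, forces in N, time in s.
With the tool pointing down it reaches from about 0.3 to 0.85 m from the base axis. Payload 4.2 kg.
Tool frame: the origin (TCP) lies between the finger pads; the fingertips stand 19 mm ahead of it and the grasp point (between the pads) is the TCP; z points along the fingers, y is the line along which they close (so a half turn about z gives the same grasp; the last joint's range is limited). The gripper opens to 91 mm and grips with 3 to 60 N. Pads are 32 mm wide; open, the fingers measure 118 mm over their backs; the gripper's body (76 mm by 178 mm) begins 60 mm behind the grasp point.
Start: joints at [69.672, 18.312, 89.639, -0, 72.044, -1.146], TCP at [0.189, 0.543, 0.233] pointing down, gripper open.
Joint ranges: [-177.97, 177.97], [-48.28, 115.42], [12.27, 149.76], [-77.06, 257.06], [2.81, 150.46], [-146.56, 146.56]. Speed limits (degrees/s): [147.25, 147.25, 180, 180, 180, 180].

### API

Orientations are given as a 3x3 rotation matrix whose columns are the frame's x, y, z axes.
In Python, from workcell import env gives the robot as it stands. The module is installed in compiled form; this text tells all that it offers.
- The arm moves only by the tool arm_command, never from a script. Its arguments are lists of equal length, an entry for each row: "offset": the shift along the tool's x, y, z in m, a list of three; "delta_rot": the turn, a rotation vector about the tool's x, y, z in rad, a list of three. A call has 1 to 20 rows; each row shifts and turns the commanded pose from where the row before left it, along the tool's axes as they then stand; what a row does not reach is not made up. A row lasts 1/8 s, in which the tool goes at most 62.5 mm and 10.7 degrees, less where a joint would pass 70% of its speed; a pose out of reach is approached as far as the arm can. A call is refused whole if a number of a shift passes 0.0625 or a number of a turn 0.188, either way. A call with a gripper value outside its range is refused whole. "hand" is the gripper's target within -1 to 1 (shut at 1, half-way at 0, fully open at -1), set as the call begins (left out, the last holds). The fingers move at their own pace and stop on an object; "newtons" is the grip in N (left out, the last holds). Time passes only in rows, so rows that do not move let the fingers close. It gives the time, the measured TCP pose, the force, the opening and the grip force at its end, in the units of the state.
- env.get_obs(): the state, without advancing time (a new reading comes with each control period).
- env.capture(name): name is "scene" or "top" or "wrist"; returns a dict with "image" (480x640x3 uint8, red, green, blue), "camera_matrix" (3x3 intrinsics, pixels), "R" (3x3) and "t" (3): a world point X has camera coordinates R X + t; the wrist camera has in their place "tool_from_camera" (4x4, takes a point from camera to tool coordinates, whose origin is the TCP and whose axes are the flange's). Camera axes: x right, y down, z forward; pixel columns grow to the right and rows downward; lengths in m; the calibration is good to about 2 mm. A picture is of the moment at which its call begins: read the wrist's pose just before it. There is no depth.
- env.sign_off(): hands the job in; it is judged then, once.
Trained networks look in a picture, given as the dict that the camera call returned (one of the last four; its "shot" number tells which), for a name from the list of things; names that differ only in an ending like _2 or _b are one class to them, and where a whole thing is asked for, a point or a joint stands for the part that bears it (a point fixed in the world has none). Each returns a list of dicts, best first, with "p" (0 to 1); they miss things now and then, are a little off and sometimes report something else, mostly with a low value. They report only what shows in the picture. A call takes as long as a camera call.
- env.boxes_of(picture, label): "extent" ([left, top, right, bottom] as shares, 0 to 1, of the picture: columns of its width, rows of its height, round what is visible of it).
- env.mark_of(picture, label): "at" ([row, column] as shares, 0 to 1, of the picture: columns of its width, rows of its height: a listed point, or the origin of a listed thing).
The state is a dict: "t": time; "qpos": joint angles; "qd": joint speeds; "effort": joint torques, N m; "tcp_pos": TCP position; "ee_rot": TCP orientation; "wrist_force": force on the tool from outside, world axes, zero at the start; "wrist_torque": the same for the moment, N m; "opening": opening from 0.0 (shut) to 1.0 (fully open); "gripper_force": force on a finger pad.
Only numpy, scipy, OpenCV 4.12 (cv2) and the standard library are available. Lean on these libraries where they do the work, as an engineer would, in place of code of your own. Each camera call takes 0.05 s, during which the arm holds its last target. There are 200 camera calls.

### The job

Put the set of spacer plates away on the bench hook, where the large one already hangs loose. Hang the medium plate over the upturned tip and slide it back until it nests in the front rim of the large one, then do the same with the small one in the medium one. Finally press the whole nested stack back against the sprung backstop with about 10 newtons for a moment, never harder than 15, and let go, leaving it hanging nested against the backstop; be gentle with the hook and leave the other things on the bench alone.

Things in the scene. Friction and masses are not known exactly. Their poses are not given: they have to be found in the camera images.
- hook: Dark steel bench hook, fixed. -x is the way its bar points (roughly to the robot's right), z up; origin on the bench under the post's front face. Level square bar 14 x 14 mm along y = 0, from the post (x = 0) to x = -165 mm; its top is 112 mm above the bench. Post 36 wide, 124 high. Base plate 100 wide, 12 high, x = -85 to +40 mm. A hanging plate's tab centre is at z = 141 mm.
- hook_tip (a point): Top of the upturned lip at the bar's tip (middle of the lip, x = -161 mm of the hook). The last 8 mm of the bar turn up into this lip, 14 mm wide, which stands 8 mm higher than the bar's top.
- backstop: Fixed clamp of the backstop, at the post, on the bar's axis. The black rubber face it carries (56 wide x 50 high) was set by eye: its front rests anywhere from 24 to 62 mm in front of the post, so feel for it. It is sprung: 5 N per mm, up to 6 mm; when let go it eases the stack forward 1 to 3 mm, still nested. The bar is slick: sliding takes 1 to 2 N.
- large: Large plate, yellow, three white dots, 76 wide x 78 high without tab, about 0.22 kg. It hangs loose on the bar, short of the backstop, and slides back when the next plate pushes it. Origin at its underside, 95 mm below its tab's centre.
- large_tab (a point): Centre of its grip tab. All three plates are alike but for width and height: front -x, z up; 30 mm thick (15 each way from the point): 24 mm web at the back, then a rim 6 deep, 5 thick on sides and bottom, open at the top (66 mm between its sides). Window for the bar 26 wide x 30 high, its ceiling 12 mm below the top edge. Tab 12 (x) x 20 (y) x 34 high; centre 17 mm above the top edge.
- medium_tab (a point): Tab centre of the medium plate: blue, two white dots, 62 wide x 70 high without tab, loose, about 0.16 kg, standing upright on the bench (tab centre 87 mm up), front roughly to the robot's right. Built as told at large_tab; 52 mm between the rim's sides. When nested its tab centre is 24 mm in front (-x) of the large plate's, at the same height.
- small_tab (a point): Tab centre of the small plate: orange, one white dot, 48 wide x 62 high without tab, loose, about 0.12 kg, standing upright on the bench (tab centre 79 mm up), front roughly to the robot's right. Built as told at large_tab. When nested its tab centre is 24 mm in front (-x) of the medium plate's, at the same height.
- medium: The medium blue plate: origin 87 mm below its tab's centre, at its underside.
- small: The small orange plate: origin 79 mm below its tab's centre, at its underside.
- hex_key_set: Grey folding hex key set, 32x100x22 mm, lying on the bench: leave alone.
- torch: Black torch, 38x127x38 mm, lying on the bench: leave alone.
- tape_blue: Roll of blue tape, 62 mm across, 19 mm high: leave alone.

How it is judged (in metres and radians):
On the way, in this order (a step that is already met when the one before it is completed fails the run):
1. the medium plate hangs on the bar, nested in the large one (x of medium_tab in the frame of large_tab between -0.027 and -0.021 m and y of medium_tab in the frame of large_tab between -0.005 and 0.005 m and z of medium_tab in the frame of large_tab between -0.004 and 0.004 m and angle between the x axis of medium_tab and the x axis of large_tab, either way round below 0.1 rad and z of medium_tab in the frame of hook between 0.137 and 0.145 m and y of medium_tab in the frame of hook between -0.007 and 0.007 m and angle between each of medium_tab, large_tab's own z axis and vertical below 0.1 rad and z of large_tab in the frame of hook between 0.137 and 0.145 m and y of large_tab in the frame of hook between -0.007 and 0.007 m), for 0.2 s.
2. with the small plate nested in the medium one and the medium one in the large one, the stack is pressed against the backstop with more than 5 N (x of small_tab in the frame of medium_tab between -0.027 and -0.021 m and y of small_tab in the frame of medium_tab between -0.005 and 0.005 m and z of small_tab in the frame of medium_tab between -0.004 and 0.004 m and angle between the x axis of small_tab and the x axis of medium_tab, either way round below 0.1 rad and x of medium_tab in the frame of large_tab between -0.027 and -0.021 m and y of medium_tab in the frame of large_tab between -0.005 and 0.005 m and z of medium_tab in the frame of large_tab between -0.004 and 0.004 m and angle between the x axis of medium_tab and the x axis of large_tab, either way round below 0.1 rad and z of small_tab in the frame of hook between 0.137 and 0.145 m and y of small_tab in the frame of hook between -0.007 and 0.007 m and angle between small_tab's own z axis and vertical below 0.1 rad and contact force between large and backstop above 5 N), for 0.3 s.
At the end, for the whole second after the job is handed in: All three plates hang on the bar, upright within 0.1 rad, at hanging height within 4 mm, within 7 mm of the bar's middle; each tab 21 to 27 mm in front of the next larger plate's, within 5 mm sideways; the large plate touches the backstop; all at rest and released (all of step 1 and x of small_tab in the frame of medium_tab between -0.027 and -0.021 m and y of small_tab in the frame of medium_tab between -0.005 and 0.005 m and z of small_tab in the frame of medium_tab between -0.004 and 0.004 m and angle between the x axis of small_tab and the x axis of medium_tab, either way round below 0.1 rad and z of small_tab in the frame of hook between 0.137 and 0.145 m and y of small_tab in the frame of hook between -0.007 and 0.007 m and angle between small_tab's own z axis and vertical below 0.1 rad and contact force between large and backstop above 0.05 N and linear speed of each of large, medium, small below 0.02 m/s).
It fails at once if the backstop is pressed with more than 18 N (contact force between large and backstop above 18 N).
It fails at once if a plate is forced against the hook with more than 60 N (contact force between any of large, medium, small and hook above 60 N).
It fails at once if the arm bears on the hook with more than 15 N (contact force between any of the arm, the fingers and hook above 15 N).
It fails at once if another thing on the bench is shifted by more than 20 mm (distance of any of hex_key_set, torch, tape_blue from where it was at the start of the episode above 0.02 m).
It also fails if it takes over 72 s, if anything falls off the work surface, if the arm or the gripper's body presses on something with over 40 N, if the wrist force passes 120 N, or if a joint passes its speed limit or range.

## Working session

There is one attempt and no reset: what is moved stays moved. The work goes in short steps, Python scripts to look and compute and a tool call to move; the robot and the scene stay as the last step left them, time stands still between calls to the robot, and variables do not carry over. Pictures are saved under pics/ and viewed, at most 13 in all, crops included, and the job is handed in when it is done.

Besides the shell and the picture viewer there is one more tool, called by a JSON object that holds its "name" and its "arguments". arm_command: Moves the arm, as the interface text tells. Its arguments: {"type":"object","properties":{"offset":{"type":"array","items":{"type":"array","items":{"type":"number"}}},"delta_rot":{"type":"array","items":{"type":"array","items":{"type":"number"}}},"hand":{"type":"number"},"newtons":{"type":"number"}},"required":["offset","delta_rot"]}

```bash
mkdir -p pics
cat > h.py <<'E'
from workcell import env
import numpy as np, cv2
def tri(obs):
    # obs: list of (K,R,t,(u,v))
    A=[]
    for K,R,t,(u,v) in obs:
        P=K@np.c_[R,t]
        A+= [u*P[2]-P[0], v*P[2]-P[1]]
    A=np.array(A); A=A/np.linalg.norm(A[:,:3],axis=1)[:,None]
    X,r=np.linalg.lstsq(A[:,:3],-A[:,3],rcond=None)[:2]
    return X,np.sqrt(r/len(A)) if len(r) else 0
def cal(c): return np.array(c["camera_matrix"]),np.array(c["R"]),np.array(c["t"]).ravel()
def cap(n):
    if n!="wrist":
        c=env.capture(n);return c,cal(c)
    o=env.get_obs();c=env.capture(n)
    T=np.eye(4);T[:3,:3]=o["ee_rot"];T[:3,3]=o["tcp_pos"]
    M=np.linalg.inv(T@np.array(c["tool_from_camera"]))
    return c,(np.array(c["camera_matrix"]),M[:3,:3],M[:3,3])
def onz(k,uv,z):
    K,R,t=k; d=R.T@np.linalg.solve(K,[uv[0],uv[1],1]); o=-R.T@t
    return o+d*(z-o[2])/d[2]
def mark(c,l):
    m=env.mark_of(c,l)
    return [(round(q["p"],2),q["at"][1]*640,q["at"][0]*480) for q in m]
def save(c,n): cv2.imwrite("pics/"+n,c["image"][:,:,::-1])
E
cat > a.py <<'E'
from h import *
np.set_printoptions(precision=4,suppress=True)
o=env.get_obs();print(o["t"],o["tcp_pos"],o["ee_rot"],o["wrist_force"],o["opening"])
R={}
for n in ("scene","top","wrist"):
    c,k=cap(n)
    save(c,n+"0.png")
    for l in ("hook","hook_tip","backstop","large","large_tab","medium_tab","small_tab","medium","small","hex_key_set","torch","tape_blue"):
        m=mark(c,l)
        if m: R.setdefault(l,{})[n]=(k,m[0])
for l,d in R.items():
    print(l,{n:(v[1][0],round(v[1][1]),round(v[1][2])) for n,v in d.items()})
    ob=[(*v[0],v[1][1:]) for v in d.values() if v[1][0]>.3]
    if len(ob)>1: print("   ",*tri(ob))
for n in ("scene","top","wrist"):
    pass
E
python3 a.py
```

```text
0.0 [0.1888 0.5426 0.2321] [[-0.9445  0.3286 -0.0006]
 [ 0.3286  0.9445 -0.0017]
 [ 0.     -0.0018 -1.    ]] [ 0.4967 -0.4982  0.3387] 1.0037124793083685
hook {'scene': (0.56, 264, 249), 'top': (0.88, 246, 267)}
    [0.4358 0.2065 0.0137] [0.0014]
hook_tip {'scene': (0.7, 363, 302), 'top': (0.67, 296, 259)}
    [ 0.578   0.005  -0.1528] [0.0692]
backstop {'scene': (0.39, 264, 219), 'top': (0.71, 236, 259)}
    [0.4429 0.222  0.1129] [0.0017]
large {'scene': (0.87, 272, 248), 'top': (0.66, 269, 266)}
    [0.4285 0.1321 0.0473] [0.0012]
large_tab {'scene': (0.64, 269, 216), 'top': (0.64, 267, 265)}
    [0.4138 0.1285 0.1574] [0.0065]
medium_tab {'scene': (0.75, 339, 265), 'top': (0.71, 362, 233)}
    [ 0.4947 -0.1584  0.0937] [0.0005]
small_tab {'scene': (0.96, 362, 304), 'top': (0.64, 359, 241)}
    [ 0.5324 -0.1741 -0.04  ] [0.0205]
medium {'scene': (0.59, 339, 296), 'top': (0.76, 356, 241)}
    [ 0.4997 -0.1486 -0.0096] [0.0027]
small {'scene': (0.67, 364, 332), 'top': (0.37, 294, 260)}
    [ 0.6013  0.0194 -0.2822] [0.0653]
hex_key_set {'scene': (0.65, 226, 230), 'top': (0.84, 166, 285)}
    [ 0.4009  0.4607 -0.0007] [0.003]
torch {'scene': (0.67, 382, 374), 'top': (0.86, 470, 262)}
    [ 0.3931 -0.4992  0.0032] [0.0006]
tape_blue {'scene': (0.89, 385, 304), 'top': (0.61, 392, 214)}
    [ 0.5714 -0.2725  0.0075] [0.0001]
```

View pics/scene0.png

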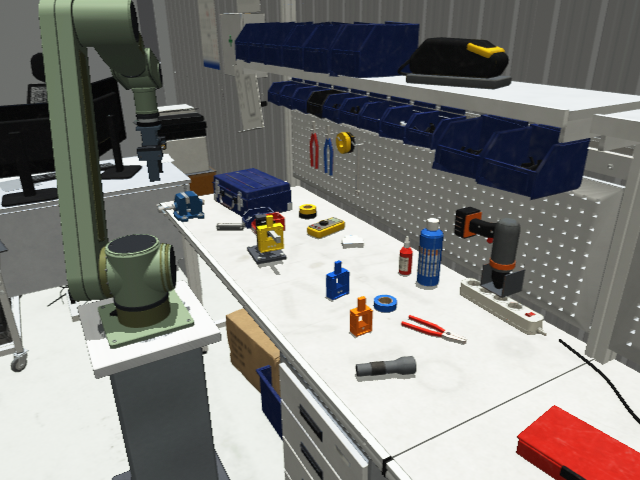

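View pics/top0.png

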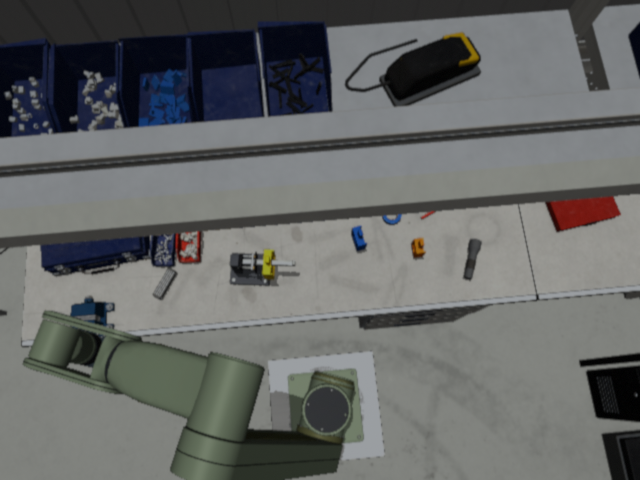

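The scene view shows the hook with the yellow plate at about (268,235), blue medium at (338,280), orange small at (361,318). The top view shows the yellow plate at (268,264), bar tip (296,263), blue at (359,237) and orange at (418,246). The network's small_tab and hook_tip marks in the top view were wrong, so I recompute those two from the pixels.

```bash
cat > plan.py <<'E'
from h import *
from scipy.spatial.transform import Rotation as Ro
def plan(pos,ydir,n,base=None):
    """rows to reach pos with tool z down, tool y along ydir (deg in world)"""
    o=env.get_obs();p=np.array(o["tcp_pos"]);R=np.array(o["ee_rot"])
    a=np.radians(ydir);y=np.array([np.cos(a),np.sin(a),0]);z=np.array([0,0,-1.]);G=np.c_[np.cross(y,z),y,z]
    rv=Ro.from_matrix(R.T@G).as_rotvec(); rd=np.round(rv/n,4)
    st=(np.array(pos)-p)/n; off=[]; q=p.copy(); C=R.copy()
    for i in range(n):
        d=np.round(C.T@(p+st*(i+1)-q),4); off.append(d.tolist()); q=q+C@d; C=C@Ro.from_rotvec(rd).as_matrix()
    print("offset",off);print("rot",[rd.tolist()]*n);print("end",q.round(4),"rotdeg",np.degrees(rv).round(2))
E
python3 - <<'E'
from plan import *
c,k=cap("top");c2,k2=cap("scene")
print(cal(c)[0][0,0],-k[1].T@k[2],-k2[1].T@k2[2])
print("small",tri([(*k,(418,241)),(*k2,(362,304))]))
print("tip",onz(k,(296,263),.12),"bar at plate",onz(k,(268,262),.15))
print(onz(k,(359,233),.1))
plan((.40,.0,.33),0,14)
T=np.array(env.capture("wrist")["tool_from_camera"]);print(T.round(3))
E
```

```text
540.8427758421499 [0.04706404 0.02882353 1.66755623] [-0.15973895 -1.20615646  0.7072039 ]
small (array([ 0.45725923, -0.32864346,  0.07232978]), array([0.00065453]))
tip [0.41117225 0.04793083 0.12      ] bar at plate [0.41420262 0.12758761 0.15      ]
[ 0.49165004 -0.14875442  0.1       ]
offset [[-0.027, -0.0317, -0.0069], [-0.0297, -0.0292, -0.007], [-0.0321, -0.0264, -0.0069], [-0.0343, -0.0235, -0.0069], [-0.0363, -0.0204, -0.007], [-0.038, -0.0171, -0.0069], [-0.0393, -0.0138, -0.0069], [-0.0403, -0.0101, -0.007], [-0.0411, -0.0066, -0.0069], [-0.0415, -0.003, -0.0069], [-0.0416, 0.0008, -0.007], [-0.0414, 0.0044, -0.0069], [-0.0409, 0.008, -0.0069], [-0.0399, 0.0116, -0.007]]
rot [[0.0, -0.0, 0.0883], [0.0, -0.0, 0.0883], [0.0, -0.0, 0.0883], [0.0, -0.0, 0.0883], [0.0, -0.0, 0.0883], [0.0, -0.0, 0.0883], [0.0, -0.0, 0.0883], [0.0, -0.0, 0.0883], [0.0, -0.0, 0.0883], [0.0, -0.0, 0.0883], [0.0, -0.0, 0.0883], [0.0, -0.0, 0.0883], [0.0, -0.0, 0.0883], [0.0, -0.0, 0.0883]]
end [0.4  0.   0.33] rotdeg [ 0.   -0.   70.82]
[[ 0.001 -0.965 -0.261  0.074]
 [ 1.     0.001  0.001 -0.   ]
 [-0.001 -0.261  0.965 -0.152]
 [ 0.     0.     0.     1.   ]]
```

{"name": "arm_command", "arguments": {"offset": [[-0.027,-0.032,-0.007],[-0.03,-0.029,-0.007],[-0.032,-0.026,-0.007],[-0.034,-0.024,-0.007],[-0.036,-0.02,-0.007],[-0.038,-0.017,-0.007],[-0.039,-0.014,-0.007],[-0.04,-0.01,-0.007],[-0.041,-0.007,-0.007],[-0.042,-0.003,-0.007],[-0.042,0.001,-0.007],[-0.041,0.004,-0.007],[-0.041,0.008,-0.007],[-0.04,0.012,-0.007],[0,0,0],[0,0,0]], "delta_rot": [[0,0,0.0883],[0,0,0.0883],[0,0,0.0883],[0,0,0.0883],[0,0,0.0883],[0,0,0.0883],[0,0,0.0883],[0,0,0.0883],[0,0,0.0883],[0,0,0.0883],[0,0,0.0883],[0,0,0.0883],[0,0,0.0883],[0,0,0.0883],[0,0,0],[0,0,0]]}}

```text
t: 4.1
tcp_pos: [0.3992, 0.0005, 0.3307]
ee_rot: [[-0.0, 1.0, -0.001], [1.0, 0.0, 0.001], [0.001, -0.001, -1.0]]
wrist_force: [-0.4, 0.0, -0.1]
opening: 0.998
gripper_force: 0.0
```

```bash
cat > look.py <<'E'
from plan import *
import sys
np.set_printoptions(precision=4,suppress=True)
Z=dict(hook_tip=.12,large_tab=.141,medium_tab=.087,small_tab=.079,hook=0,backstop=.12)
def look(name,labels):
    o=env.get_obs();print(o["t"],o["tcp_pos"],o["ee_rot"][:,1],o["wrist_force"])
    c,k=cap("wrist");save(c,name)
    for l in labels:
        for m in mark(c,l)[:2]: print(l,m[0],round(m[1]),round(m[2]),onz(k,m[1:],Z.get(l,0)))
if __name__=="__main__": look(sys.argv[1],sys.argv[2].split(","))
E
python3 look.py w1.png hook,hook_tip,backstop,large_tab,medium_tab,medium,small_tab,small
```

```text
4.1 [0.3992 0.0005 0.3307] [ 1.      0.     -0.0006] [-0.3604  0.0409 -0.1211]
hook 0.57 349 34 [0.439  0.2143 0.    ]
hook_tip 0.58 333 168 [0.4155 0.0553 0.12  ]
large_tab 0.63 347 88 [0.4263 0.1296 0.141 ]
large_tab 0.41 422 370 [ 0.5204 -0.1724  0.141 ]
medium 0.8 382 304 [ 0.4983 -0.1562  0.    ]
small_tab 0.56 336 166 [0.4202 0.0556 0.079 ]
```

View pics/w1.png

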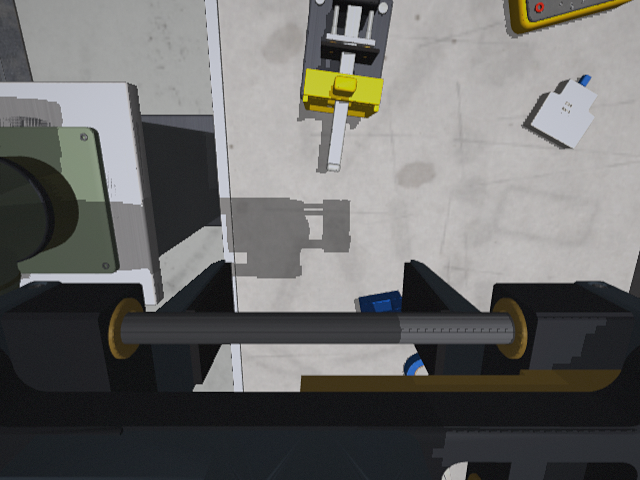

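The wrist view shows the yellow plate's tab at (345,84), the lip at (334,166) and the blue plate between the fingers at (380,302). The bar is yawed about 8°. Next I look at the two loose plates.

```bash
python3 -c "
from plan import *
plan((.46,-.36,.34),0,8)"
```

```text
offset [[-0.0451, 0.0075, -0.0011], [-0.045, 0.0076, -0.0012], [-0.0451, 0.0075, -0.0011], [-0.0451, 0.0076, -0.0011], [-0.045, 0.0075, -0.0012], [-0.0451, 0.0076, -0.0011], [-0.0451, 0.0076, -0.0012], [-0.045, 0.0075, -0.0011]]
rot [[0.0, -0.0, 0.0001], [0.0, -0.0, 0.0001], [0.0, -0.0, 0.0001], [0.0, -0.0, 0.0001], [0.0, -0.0, 0.0001], [0.0, -0.0, 0.0001], [0.0, -0.0, 0.0001], [0.0, -0.0, 0.0001]]
end [ 0.46 -0.36  0.34] rotdeg [ 0.   -0.01  0.04]
```

{"name": "arm_command", "arguments": {"offset": [[-0.045,0.0075,-0.001],[-0.045,0.0075,-0.001],[-0.045,0.0075,-0.001],[-0.045,0.0075,-0.001],[-0.045,0.0075,-0.001],[-0.045,0.0075,-0.001],[-0.045,0.0075,-0.001],[-0.045,0.0075,-0.001],[0,0,0],[0,0,0]], "delta_rot": [[0,0,0],[0,0,0],[0,0,0],[0,0,0],[0,0,0],[0,0,0],[0,0,0],[0,0,0],[0,0,0],[0,0,0]]}}

```text
t: 5.8
tcp_pos: [0.4594, -0.3593, 0.3386]
ee_rot: [[0.0, 1.0, -0.001], [1.0, -0.0, 0.001], [0.001, -0.001, -1.0]]
wrist_force: [-0.0, -0.4, 0.6]
opening: 1.001
gripper_force: 0.0
```

```bash
python3 look.py w2.png medium_tab,medium,small_tab,small; python3 -c "
import cv2
i=cv2.imread('pics/w2.png')[0:300,180:580];cv2.imwrite('pics/w2c.png',cv2.resize(i,None,fx=2,fy=2,interpolation=cv2.INTER_CUBIC))"
```

```text
5.8 [ 0.4594 -0.3593  0.3386] [ 1.     -0.0002 -0.0006] [-0.0379 -0.4142  0.5829]
medium_tab 0.65 348 18 [ 0.4909 -0.153   0.087 ]
medium 0.91 347 39 [ 0.4965 -0.1487  0.    ]
small_tab 0.85 307 191 [ 0.4461 -0.3334  0.079 ]
small 0.84 308 191 [ 0.446  -0.3428  0.    ]
```

View pics/w2c.png

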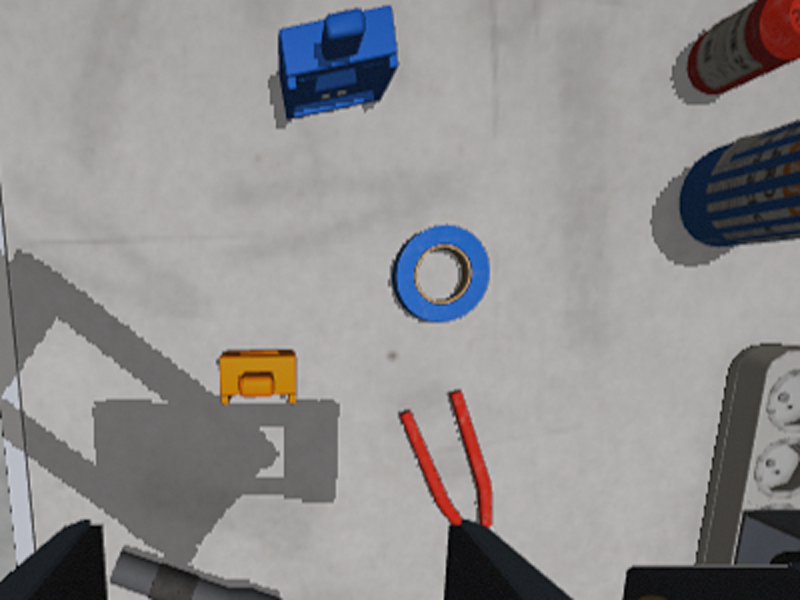

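The crop shows the blue plate turned about 10° with its tab at crop (345,33), and the orange plate about square with its tab at (257,385). I measure the yaws by edge fits.

Run:
```python
from plan import *
np.set_printoptions(precision=4,suppress=True)
c,k=cap("wrist");im=c["image"];hsv=cv2.cvtColor(im,cv2.COLOR_RGB2HSV)
def edge(h0,h1,box,top,z):
    m=np.zeros(im.shape[:2],np.uint8);x0,y0,x1,y1=box
    m[y0:y1,x0:x1]=cv2.inRange(hsv,(h0,120,40),(h1,255,255))[y0:y1,x0:x1]
    cs=[u for u in range(x0,x1) if m[:,u].any()]
    P=[(u,(np.where(m[:,u])[0].min() if top else np.where(m[:,u])[0].max())) for u in cs]
    print(cs[0],cs[-1],[p[1] for p in P])
    return np.array([onz(k,p,z)[:2] for p in P])
def fit(W):
    A=W.copy()
    for _ in range(6):
        b=np.polyfit(A[:,0],A[:,1],1);r=np.abs(W[:,1]-np.polyval(b,W[:,0]));A=W[r<max(.0015,np.median(r))]
    print("yaw",np.degrees(np.arctan(b[0])),"n",len(A),"x range",W[:,0].min(),W[:,0].max(),"y mid",np.polyval(b,W[:,0].mean()))
W=edge(100,130,(300,0,390,65),True,.07)[5:-5];u=W
fit(W[[i for i in range(len(W)) if not 22<i+5-0<46]])
fit(edge(5,22,(270,160,350,215),True,0.0)[4:-4])
```

```text
319 378 [np.int64(18), np.int64(15), np.int64(15), np.int64(14), np.int64(14), np.int64(14), np.int64(14), np.int64(14), np.int64(13), np.int64(13), np.int64(13), np.int64(13), np.int64(12), np.int64(12), np.int64(12), np.int64(12), np.int64(12), np.int64(11), np.int64(11), np.int64(11), np.int64(11), np.int64(10), np.int64(10), np.int64(10), np.int64(9), np.int64(8), np.int64(8), np.int64(7), np.int64(7), np.int64(7), np.int64(7), np.int64(7), np.int64(6), np.int64(6), np.int64(6), np.int64(6), np.int64(5), np.int64(5), np.int64(5), np.int64(5), np.int64(5), np.int64(6), np.int64(6), np.int64(6), np.int64(5), np.int64(5), np.int64(5), np.int64(5), np.int64(5), np.int64(4), np.int64(4), np.int64(4), np.int64(4), np.int64(4), np.int64(3), np.int64(3), np.int64(5), np.int64(12), np.int64(20), np.int64(30)]
yaw 10.936804508848716 n 27 x range 0.4662644301690458 0.5190242710601585 y mid -0.13914758496281804
289 327 [np.int64(179), np.int64(178), np.int64(176), np.int64(176), np.int64(176), np.int64(176), np.int64(176), np.int64(176), np.int64(176), np.int64(176), np.int64(176), np.int64(175), np.int64(175), np.int64(175), np.int64(175), np.int64(175), np.int64(175), np.int64(175), np.int64(175), np.int64(175), np.int64(175), np.int64(175), np.int64(175), np.int64(175), np.int64(175), np.int64(175), np.int64(175), np.int64(175), np.int64(175), np.int64(175), np.int64(175), np.int64(175), np.int64(175), np.int64(175), np.int64(175), np.int64(175), np.int64(175), np.int64(176), np.int64(179)]
yaw 2.0274345182492026 n 31 x range 0.4248687232974564 0.46748623114133925 y mid -0.3210330044170204
```

```bash
python3 -c "
from plan import *
plan((.478,-.235,.28),11,5)"
```

```text
offset [[0.0248, 0.0037, 0.0119], [0.0247, 0.0047, 0.0118], [0.0244, 0.0056, 0.0119], [0.0242, 0.0065, 0.0119], [0.024, 0.0074, 0.0119]]
rot [[0.0001, 0.0001, -0.0382], [0.0001, 0.0001, -0.0382], [0.0001, 0.0001, -0.0382], [0.0001, 0.0001, -0.0382], [0.0001, 0.0001, -0.0382]]
end [ 0.478 -0.235  0.28 ] rotdeg [  0.03   0.02 -10.95]
```

{"name": "arm_command", "arguments": {"offset": [[0.025,0.004,0.012],[0.025,0.005,0.012],[0.024,0.0055,0.012],[0.024,0.0065,0.012],[0.024,0.0075,0.012],[0,0,0],[0,0,0]], "delta_rot": [[0,0,-0.038],[0,0,-0.038],[0,0,-0.038],[0,0,-0.038],[0,0,-0.038],[0,0,0],[0,0,0]]}}

```text
t: 6.98
tcp_pos: [0.4789, -0.2363, 0.2795]
ee_rot: [[-0.189, 0.982, 0.001], [0.982, 0.189, -0.001], [-0.001, 0.001, -1.0]]
wrist_force: [0.2, -0.4, 0.2]
opening: 0.998
gripper_force: 0.0
```

```bash
python3 look.py w3.png medium_tab,medium,tape_blue; python3 -c "
import cv2
i=cv2.imread('pics/w3.png')[60:310,180:480];cv2.imwrite('pics/w3c.png',cv2.resize(i,None,fx=2,fy=2,interpolation=cv2.INTER_CUBIC))"
```

```text
6.975 [ 0.4789 -0.2363  0.2795] [0.9821 0.1886 0.0007] [ 0.1537 -0.4191  0.162 ]
medium_tab 0.95 347 145 [ 0.4925 -0.1551  0.087 ]
medium 0.71 340 142 [ 0.4912 -0.1506  0.    ]
tape_blue 0.96 383 247 [ 0.5745 -0.2707  0.    ]
```

View pics/w3c.png

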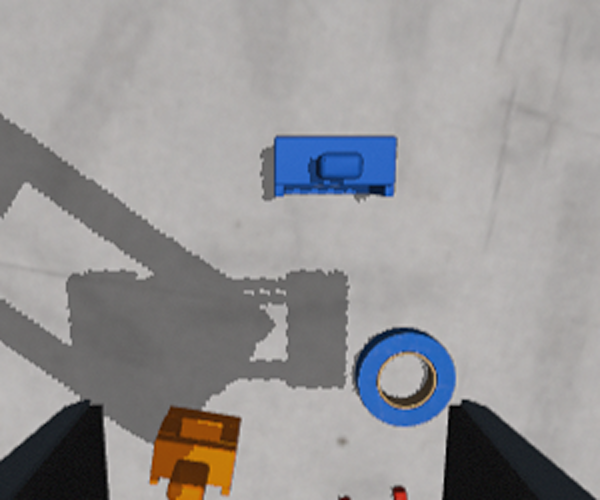

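The blue plate now appears square to the tool, its tab at crop (340,163), i.e. pixel (350,141). I cross-check against the back top edge, then plan the grasp.

```bash
python3 -c "
from plan import *
c,k=cap('wrist')
b=onz(k,(347.7,128),.07);print(b, b+.015*np.array([.189,-.982,0]))
print(onz(k,(350.5,140.5),.104))
plan((.4925,-.155,.133),10.9,5)"
```

```text
[ 0.49115111 -0.13836786  0.07      ] [ 0.49398611 -0.15309786  0.07      ]
[ 0.49350039 -0.15101559  0.104     ]
offset [[0.0155, 0.0058, 0.0292], [0.0155, 0.0057, 0.0293], [0.0155, 0.0058, 0.0292], [0.0156, 0.0057, 0.0293], [0.0155, 0.0058, 0.0292]]
rot [[0.0001, 0.0001, -0.0003], [0.0001, 0.0001, -0.0003], [0.0001, 0.0001, -0.0003], [0.0001, 0.0001, -0.0003], [0.0001, 0.0001, -0.0003]]
end [ 0.4925 -0.155   0.133 ] rotdeg [ 0.03  0.02 -0.08]
```

{"name": "arm_command", "arguments": {"offset": [[0.016,0.006,0.029],[0.016,0.006,0.029],[0.016,0.006,0.029],[0.0155,0.006,0.029],[0.0155,0.006,0.03],[0,0,0.013],[0,0,0.013],[0,0,0.014],[0,0,0],[0,0,0]], "delta_rot": [[0,0,0],[0,0,0],[0,0,0],[0,0,0],[0,0,0],[0,0,0],[0,0,0],[0,0,0],[0,0,0],[0,0,0]]}}

```text
t: 8.48
tcp_pos: [0.4937, -0.153, 0.0934]
ee_rot: [[-0.188, 0.982, 0.001], [0.982, 0.188, -0.0], [-0.0, 0.001, -1.0]]
wrist_force: [0.0, -0.6, -0.2]
opening: 1.003
gripper_force: 0.0
```

{"name": "arm_command", "arguments": {"offset": [[0,0,0],[0,0,0],[0,0,0],[0,0,0],[0,0,0],[0,0,0]], "delta_rot": [[0,0,0],[0,0,0],[0,0,0],[0,0,0],[0,0,0],[0,0,0]], "hand": 1, "newtons": 40}}

```text
t: 9.22
tcp_pos: [0.4933, -0.1526, 0.0929]
ee_rot: [[-0.189, 0.982, 0.0], [0.982, 0.189, 0.0], [0.0, 0.0, -1.0]]
wrist_force: [0.2, -0.2, -0.2]
opening: 0.374
gripper_force: 0.0
```

{"name": "arm_command", "arguments": {"offset": [[0,0,0],[0,0,0],[0,0,0],[0,0,0],[0,0,-0.02],[0,0,-0.04],[0,0,-0.05],[0,0,-0.04],[0,0,0],[0,0,0]], "delta_rot": [[0,0,0],[0,0,0],[0,0,0],[0,0,0],[0,0,0],[0,0,0],[0,0,0],[0,0,0],[0,0,0],[0,0,0]]}}

```text
t: 10.48
tcp_pos: [0.4923, -0.1523, 0.2416]
ee_rot: [[-0.189, 0.982, -0.003], [0.982, 0.189, 0.001], [0.001, -0.002, -1.0]]
wrist_force: [-0.5, -0.0, -2.5]
opening: 0.215
gripper_force: 40.0
```

```bash
python3 -c "
from plan import *
o=env.get_obs();print(o['t'],o['opening'],o['gripper_force'],o['wrist_force'])
plan((.405,0,.243),-8.4,7)"
```

```text
10.475 0.21456795088500205 39.989710450172424 [-0.5088029  -0.02912927 -2.54319819]
offset [[0.0237, -0.0081, -0.0002], [0.0233, -0.0093, -0.0001], [0.0229, -0.0104, -0.0002], [0.0223, -0.0115, -0.0001], [0.0217, -0.0125, -0.0002], [0.0211, -0.0136, -0.0002], [0.0204, -0.0145, -0.0002]]
rot [[-0.0004, -0.0001, 0.0481], [-0.0004, -0.0001, 0.0481], [-0.0004, -0.0001, 0.0481], [-0.0004, -0.0001, 0.0481], [-0.0004, -0.0001, 0.0481], [-0.0004, -0.0001, 0.0481], [-0.0004, -0.0001, 0.0481]]
end [ 0.405 -0.     0.243] rotdeg [-0.15 -0.06 19.28]
```

{"name": "arm_command", "arguments": {"offset": [[0.0235,-0.008,0],[0.0235,-0.0095,0],[0.023,-0.0105,0],[0.0225,-0.0115,0],[0.0215,-0.0125,0],[0.021,-0.0135,0],[0.0205,-0.0145,0],[0,0,0],[0,0,0]], "delta_rot": [[0,0,0.048],[0,0,0.048],[0,0,0.048],[0,0,0.048],[0,0,0.048],[0,0,0.048],[0,0,0.048],[0,0,0],[0,0,0]]}}

```text
t: 11.6
tcp_pos: [0.4058, -0.0007, 0.242]
ee_rot: [[0.145, 0.989, -0.002], [0.989, -0.145, -0.0], [-0.001, -0.002, -1.0]]
wrist_force: [-0.4, -1.1, -2.1]
opening: 0.218
gripper_force: 40.0
```

```bash
python3 look.py w4.png hook,hook_tip,backstop,large_tab,medium_tab; python3 -c "
import cv2
i=cv2.imread('pics/w4.png')[0:400,100:600];cv2.imwrite('pics/w4c.png',cv2.resize(i,None,fx=1.5,fy=1.5,interpolation=cv2.INTER_CUBIC))"
```

```text
11.6 [ 0.4058 -0.0007  0.242 ] [ 0.9894 -0.145  -0.0016] [-0.386  -1.0908 -2.1198]
hook 0.55 316 302 [ 0.3869 -0.1108  0.    ]
hook_tip 0.62 318 169 [0.4143 0.0574 0.12  ]
large_tab 0.74 319 61 [0.4249 0.1286 0.141 ]
large_tab 0.17 316 301 [ 0.3974 -0.0452  0.141 ]
medium_tab 0.6 318 302 [ 0.3955 -0.0716  0.087 ]
```

View pics/w4c.png

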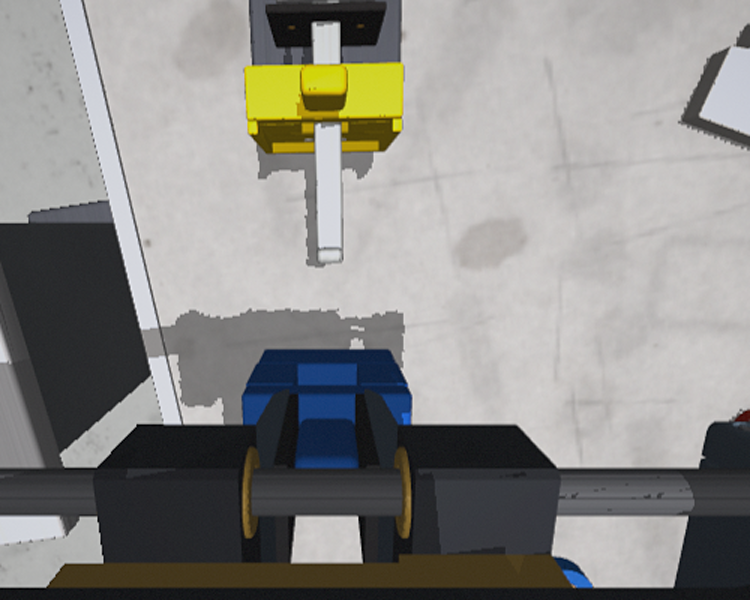

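The crop shows the blue plate held square (its back face at 244–411, rows 350–425), the lip at (330,255), and the yellow plate at (325,92), slightly turned. I fit the bar and the large plate edges.

Run:
```python
from plan import *
np.set_printoptions(precision=4,suppress=True)
c,k=cap("wrist");im=c["image"].astype(int);hsv=cv2.cvtColor(c["image"],cv2.COLOR_RGB2HSV)
o=env.get_obs();p=o["tcp_pos"];R=np.array(o["ee_rot"])
C=[]
for v in range(90,160,2):
    g=im[v,290:350].sum(1); gr=np.diff(g.astype(float)); 
    s=hsv[v,290:350,1]; 
    # bar: bright run about col 318
    b=(im[v,290:350].min(1)>205)
    # grow from 319
    i=29; 
    if not b[i]: continue
    l=i
    while b[l-1] and l>1:l-=1
    r=i
    while b[r+1] and r<57:r+=1
    C.append((v,290+l,290+r))
print(C[::6])
W=np.array([onz(k,((l+r)/2,v),.112) for v,l,r in C]);print("width",[float(np.linalg.norm(onz(k,(r+1,v),.112)-onz(k,(l,v),.112)).round(4)) for v,l,r in C[::8]])
T=(W-p)@R; b=np.polyfit(T[:,0],T[:,1],1);print("bar in tool: yaw deg",np.degrees(np.arctan(b[0])),"lat at tool x=0",b[1],"at .13",np.polyval(b,.13), "resid",np.std(T[:,1]-np.polyval(b,T[:,0])))
m=cv2.inRange(hsv,(20,120,60),(35,255,255))
print("yellow rows")
for v in range(40,105,4):
    u=np.where(m[v,200:450])[0]
    if len(u): print(v,200+u.min(),200+u.max())
top=[(u,np.where(m[:120,u])[0].min()) for u in range(268,366) if m[:120,u].any()]
print([int(t[1]) for t in top])
```

```text
[(90, 310, 324), (102, 310, 325), (114, 311, 325), (126, 311, 325), (138, 311, 325), (150, 312, 325)]
width [0.0115, 0.0124, 0.0118, 0.0119, 0.0113]
bar in tool: yaw deg -1.303234242422124 lat at tool x=0 0.002181500978769715 at .13 -0.0007759537689493515 resid 0.00017441779453907536
yellow rows
44 267 367
48 262 367
52 262 367
56 263 367
60 263 367
64 263 367
68 263 367
72 264 367
76 264 366
80 265 366
84 265 366
88 265 364
92 268 361
96 271 358
100 275 355
[44, 44, 44, 44, 44, 44, 44, 44, 44, 44, 44, 44, 44, 44, 44, 44, 44, 44, 44, 44, 44, 43, 43, 43, 43, 43, 43, 44, 44, 44, 44, 43, 43, 43, 43, 43, 43, 43, 43, 43, 44, 44, 44, 44, 44, 44, 44, 44, 44, 44, 44, 44, 44, 43, 43, 43, 43, 43, 43, 43, 43, 43, 43, 43, 43, 43, 43, 43, 43, 43, 43, 43, 43, 43, 43, 43, 42, 42, 42, 42, 42, 42, 42, 42, 42, 42, 42, 42, 42, 42, 42, 42, 42, 42, 42, 42, 42, 42]
```

Run:
```python
from plan import *
np.set_printoptions(precision=4,suppress=True)
c,k=cap("wrist")
B0=onz(k,(318,150),.112);B1=onz(k,(317.3,90),.112);d=(B1-B0)/np.linalg.norm(B1-B0);n=np.array([d[1],-d[0],0])
print("bar",B0,B1,"yaw",np.degrees(np.arctan2(d[0],d[1])))
for nm,uv,z in (("large top mid",(315,62),.124),("large back L",(263,48),.124),("large back R",(367,43),.124),("tab",(316,58),.15),("lip",(319,169.5),.12),("lip base far",(319,160),.112)):
    X=onz(k,uv,z);print(nm,X,"along from B0",(X-B0)@d,"lat",(X-B0)@n)
lip=onz(k,(319,169.5),.12)
t=B0+d*((lip-B0)@d-.055); t[2]=.20
a=-np.degrees(np.arctan2(d[0],d[1]))
print(t,a);plan(t,-7.1,4)
```

```text
bar [0.4169 0.0716 0.112 ] [0.4228 0.1158 0.112 ] yaw 7.620163808578767
large top mid [0.4236 0.1327 0.124 ] along from B0 0.06140410481711206 lat -0.0014458863805052156
large back L [0.3881 0.147  0.124 ] along from B0 0.07094601527181241 lat -0.03847545389309588
large back R [0.462  0.1394 0.124 ] along from B0 0.07321542540949615 lat 0.03576419241647945
tab [0.4239 0.1291 0.15  ] along from B0 0.0579339956729075 lat -0.0006725435996813838
lip [0.4155 0.0568 0.12  ] along from B0 -0.014895533499423916 lat 0.0005964965126667176
lip base far [0.4165 0.0638 0.112 ] along from B0 -0.007820619548933755 lat 0.0007141012637425044
[0.4076 0.0023 0.2   ] -7.620163808578767
offset [[0.0008, 0.0003, 0.0107], [0.0007, 0.0003, 0.0108], [0.0008, 0.0003, 0.0107], [0.0008, 0.0003, 0.0107]]
rot [[0.0, -0.0, -0.0057], [0.0, -0.0, -0.0057], [0.0, -0.0, -0.0057], [0.0, -0.0, -0.0057]]
end [0.4076 0.0023 0.2   ] rotdeg [ 0.  -0.  -1.3]
```

{"name": "arm_command", "arguments": {"offset": [[0.001,0,0.02],[0.001,0.0004,0.02],[0.001,0,0.022],[0,0,0.021],[0,0,0],[0,0,0]], "delta_rot": [[0,0,-0.005],[0,0,-0.005],[0,0,-0.005],[0,0,-0.004],[0,0,0],[0,0,0]]}}

```text
t: 12.75
tcp_pos: [0.4073, 0.0026, 0.1607]
ee_rot: [[0.127, 0.992, 0.001], [0.992, -0.127, 0.0], [0.0, 0.001, -1.0]]
wrist_force: [0.1, 0.1, -1.3]
opening: 0.214
gripper_force: 40.0
```

Run:
```python
from plan import *
np.set_printoptions(precision=4,suppress=True)
o=env.get_obs();p=o["tcp_pos"];R=np.array(o["ee_rot"]);print(p,R[:,0],o["wrist_force"])
c,k=cap("wrist");save(c,"w5.png")
s,ks=cap("scene");cv2.imwrite("pics/s5.png",cv2.resize(s["image"][170:290,200:360,::-1],None,fx=4,fy=4,interpolation=cv2.INTER_CUBIC))
for l,z in (("hook_tip",.12),("large_tab",.141)):
    for m in mark(c,l)[:2]: print(l,m,(onz(k,m[1:],z)-p)@R)
im=c["image"][0:320,150:490,::-1];t=cv2.resize(im,None,fx=1.75,fy=1.75,interpolation=cv2.INTER_CUBIC);cv2.imwrite("pics/w5c.png",t)
```

```text
[0.4073 0.0026 0.1607] [0.127  0.9919 0.0002] [ 0.0637  0.0581 -1.3148]
hook_tip (0.8, 321.728, 187.39200000000002) [0.0529 0.0022 0.0407]
large_tab (0.78, 316.928, 24.192) [ 0.1275 -0.0006  0.0197]
```

View pics/w5c.png

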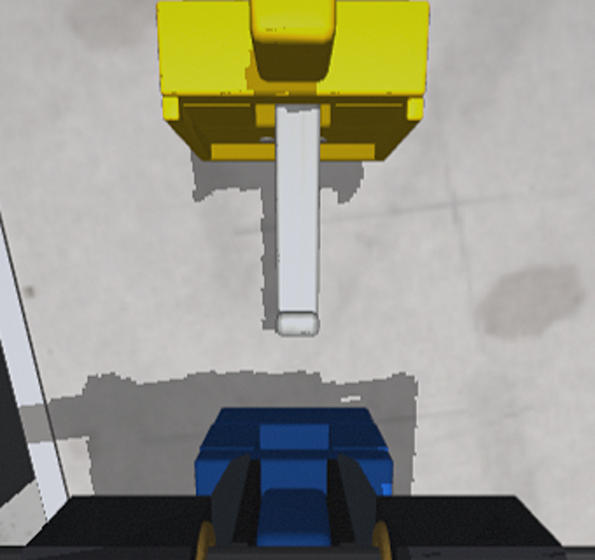

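The crop shows the bar running straight up the image at column 298. The blue plate (mid 294) and the yellow plate (mid 294) are in line with each other, so I advance over the lip.

{"name": "arm_command", "arguments": {"offset": [[0.009,0,0.0005],[0.009,0,0.0005],[0.009,0,0],[0.009,0,0],[0.006,0,0],[0.004,0,0],[0,0,0]], "delta_rot": [[0,0,0],[0,0,0],[0,0,0],[0,0,0],[0,0,0],[0,0,0],[0,0,0]]}}

```text
t: 13.82
tcp_pos: [0.4125, 0.0484, 0.1589]
ee_rot: [[0.126, 0.992, -0.0], [0.992, -0.126, -0.0], [-0.0, -0.0, -1.0]]
wrist_force: [0.1, 0.1, -1.4]
opening: 0.218
gripper_force: 40.0
```

{"name": "arm_command", "arguments": {"offset": [[0.006,0,0],[0.006,0,0],[0.006,0,0],[0.006,0,0],[0.006,0,0],[0.006,0,0],[0,0,0]], "delta_rot": [[0,0,0],[0,0,0],[0,0,0],[0,0,0],[0,0,0],[0,0,0],[0,0,0]]}}

```text
t: 14.7
tcp_pos: [0.4171, 0.0844, 0.1589]
ee_rot: [[0.126, 0.992, 0.0], [0.992, -0.126, 0.0], [0.0, 0.0, -1.0]]
wrist_force: [-0.0, 0.1, -1.5]
opening: 0.216
gripper_force: 40.0
```

{"name": "arm_command", "arguments": {"offset": [[0,0,0.003],[0,0,0.003],[0,0,0.002],[0,0,0.002],[0,0,0],[0,0,0]], "delta_rot": [[0,0,0],[0,0,0],[0,0,0],[0,0,0],[0,0,0],[0,0,0]]}}

```text
t: 15.45
tcp_pos: [0.4171, 0.084, 0.149]
ee_rot: [[0.127, 0.992, 0.0], [0.992, -0.127, 0.0], [0.0, 0.0, -1.0]]
wrist_force: [0.1, -0.5, -1.4]
opening: 0.217
gripper_force: 40.0
```

{"name": "arm_command", "arguments": {"offset": [[0,0,0.001],[0,0,0.0005],[0,0,0],[0,0,0]], "delta_rot": [[0,0,0],[0,0,0],[0,0,0],[0,0,0]]}}

```text
t: 15.95
tcp_pos: [0.4171, 0.084, 0.1474]
ee_rot: [[0.127, 0.992, 0.0], [0.992, -0.127, 0.0], [0.0, 0.0, -1.0]]
wrist_force: [0.2, -0.7, -1.3]
opening: 0.215
gripper_force: 40.0
```

{"name": "arm_command", "arguments": {"offset": [[0.003,0,0],[0.003,0,0],[0.003,0,0],[0.003,0,0],[0.003,0,0],[0,0,0]], "delta_rot": [[0,0,0],[0,0,0],[0,0,0],[0,0,0],[0,0,0],[0,0,0]]}}

```text
t: 16.7
tcp_pos: [0.419, 0.0991, 0.1475]
ee_rot: [[0.127, 0.992, 0.0], [0.992, -0.127, 0.0], [0.0, 0.0, -1.0]]
wrist_force: [0.2, -0.5, -1.5]
opening: 0.215
gripper_force: 40.0
```

{"name": "arm_command", "arguments": {"offset": [[0.002,0,0],[0.002,0,0],[0.002,0,0],[0.002,0,0],[0.002,0,0],[0,0,0]], "delta_rot": [[0,0,0],[0,0,0],[0,0,0],[0,0,0],[0,0,0],[0,0,0]]}}

```text
t: 17.45
tcp_pos: [0.4202, 0.1088, 0.1474]
ee_rot: [[0.127, 0.992, -0.0], [0.992, -0.127, 0.0], [0.0, -0.0, -1.0]]
wrist_force: [0.3, -0.2, -0.8]
opening: 0.217
gripper_force: 40.0
```

Run:
```python
from plan import *
np.set_printoptions(precision=4,suppress=True)
o=env.get_obs();p=o["tcp_pos"];R=np.array(o["ee_rot"]);print(p,o["wrist_force"])
c,k=cap("wrist");print(k[0])
for l,z in (("large_tab",.141),("backstop",.112)):
    for m in mark(c,l)[:2]: print(l,m,(onz(k,m[1:],z)-p)@R)
cv2.imwrite("pics/w6c.png",cv2.resize(c["image"][0:320,150:490,::-1],None,fx=1.75,fy=1.75,interpolation=cv2.INTER_CUBIC))
```

```text
[0.4202 0.1088 0.1474] [ 0.2565 -0.201  -0.8467]
[[340.7958   0.     317.3715]
 [  0.     340.7958 241.0195]
 [  0.       0.       1.    ]]
large_tab (0.78, 320.192, 257.904) [0.0224 0.0011 0.0064]
backstop (0.87, 323.072, 80.112) [0.1074 0.0025 0.0354]
```

View pics/w6c.png

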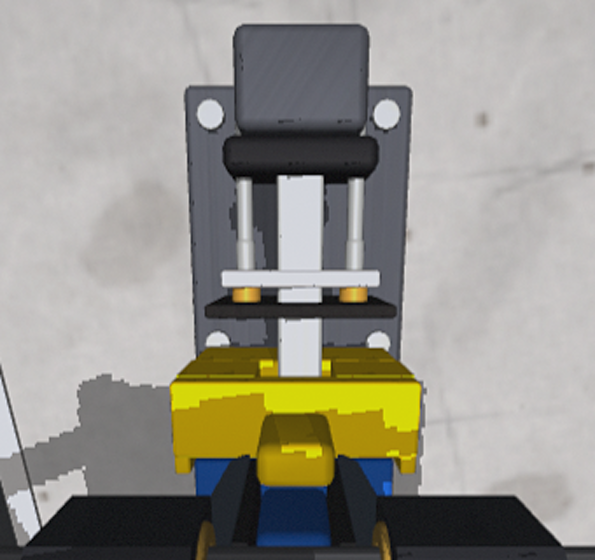

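The crop shows the blue plate (196–392) sitting between the yellow rim ends (190 and 402). The rubber face edge is at row 318 and the yellow back edge at row 378. I work out the gap.

Run:
```python
from plan import *
np.set_printoptions(precision=4,suppress=True)
o=env.get_obs();p=o["tcp_pos"];R=np.array(o["ee_rot"])
c,k=cap("wrist")
for n,r,z in (("stop",318,.130),("stop",318,.137),("yellow back top",378,.124),("yellow front rim tip",472,.124),("bar post",178,.112)): print(n,(onz(k,(320,r/1.75),z)-p)@R)
```

```text
stop [0.0582 0.001  0.0175]
stop [0.0589 0.0009 0.0105]
yellow back top [0.0399 0.0011 0.0234]
yellow front rim tip [0.0101 0.0012 0.0234]
bar post [0.0972 0.001  0.0355]
```

{"name": "arm_command", "arguments": {"offset": [[0.002,0,0],[0.002,0,0],[0.002,0,0],[0.002,0,0],[0.002,0,0],[0.002,0,0],[0,0,0]], "delta_rot": [[0,0,0],[0,0,0],[0,0,0],[0,0,0],[0,0,0],[0,0,0],[0,0,0]]}}

```text
t: 18.52
tcp_pos: [0.4218, 0.121, 0.1474]
ee_rot: [[0.127, 0.992, 0.0], [0.992, -0.127, 0.001], [0.001, 0.0, -1.0]]
wrist_force: [-0.0, -0.3, -1.9]
opening: 0.215
gripper_force: 40.0
```

```bash
cat > gap.py <<'E'
from plan import *
np.set_printoptions(precision=4,suppress=True)
o=env.get_obs();p=o["tcp_pos"];R=np.array(o["ee_rot"]);print(o["t"],p,o["wrist_force"]@R)
c,k=cap("wrist");hsv=cv2.cvtColor(c["image"],cv2.COLOR_RGB2HSV);m=cv2.inRange(hsv,(20,120,60),(35,255,255))
rows=[]
for u in list(range(255,295))+list(range(342,382)):
    r=np.where(m[:,u])[0]
    if len(r): rows.append((u,r.min(),r.max()))
print([tuple(map(int,r)) for r in rows[::6]])
for l in ("large_tab",):
    for q in mark(c,l)[:1]: print(l,q,(onz(k,q[1:],.141)-p)@R)
# bright/dark front edges down cols of rim ends
for u in (252,254,256,383,385,387):
    r=np.where(m[:,u])[0]
    if len(r): print(u,r.min(),r.max(),(onz(k,(u,r.max()+1),.124)-p)@R)
E
python3 gap.py
```

```text
18.525 [0.4218 0.121  0.1474] [-0.3273  0.0108  1.8625]
[(255, 211, 390), (261, 206, 389), (267, 200, 390), (273, 205, 390), (279, 205, 390), (285, 192, 389), (291, 188, 390), (344, 205, 390), (350, 188, 390), (356, 205, 390), (362, 205, 390), (368, 205, 390), (374, 205, 390), (380, 209, 390)]
large_tab (0.91, 320.576, 257.28000000000003) [0.0227 0.0013 0.0064]
252 213 389 [-0.067  -0.0397  0.0234]
254 212 390 [-0.0677 -0.0385  0.0234]
256 210 390 [-0.0677 -0.0373  0.0234]
383 212 390 [-0.0677  0.0396  0.0234]
385 214 390 [-0.0677  0.0408  0.0234]
387 217 390 [-0.0677  0.042   0.0234]
```

{"name": "arm_command", "arguments": {"offset": [[0.002,0,0],[0.002,0,0],[0.001,0,0],[0,0,0]], "delta_rot": [[0,0,0],[0,0,0],[0,0,0],[0,0,0]]}}

```text
t: 19.12
tcp_pos: [0.4224, 0.1258, 0.1475]
ee_rot: [[0.127, 0.992, 0.0], [0.992, -0.127, 0.0], [0.0, 0.0, -1.0]]
wrist_force: [0.5, -1.0, -1.4]
opening: 0.213
gripper_force: 40.0
```

{"name": "arm_command", "arguments": {"offset": [[0.001,0,0],[0,0,0],[0,0,0]], "delta_rot": [[0,0,0],[0,0,0],[0,0,0]]}}

```text
t: 19.5
tcp_pos: [0.4225, 0.1267, 0.1474]
ee_rot: [[0.127, 0.992, -0.0], [0.992, -0.127, 0.0], [0.0, -0.0, -1.0]]
wrist_force: [-0.4, -0.6, -1.6]
opening: 0.216
gripper_force: 40.0
```

{"name": "arm_command", "arguments": {"offset": [[0.001,0,0],[0,0,0],[0,0,0]], "delta_rot": [[0,0,0],[0,0,0],[0,0,0]]}}

```text
t: 19.88
tcp_pos: [0.4226, 0.1276, 0.1475]
ee_rot: [[0.127, 0.992, 0.0], [0.992, -0.127, 0.0], [0.0, 0.0, -1.0]]
wrist_force: [-0.2, -0.5, -1.8]
opening: 0.213
gripper_force: 40.0
```

{"name": "arm_command", "arguments": {"offset": [[0.001,0,0],[0.0005,0,0],[0,0,0]], "delta_rot": [[0,0,0],[0,0,0],[0,0,0]]}}

```text
t: 20.25
tcp_pos: [0.4227, 0.1285, 0.1475]
ee_rot: [[0.126, 0.992, -0.0], [0.992, -0.126, -0.001], [-0.001, -0.0, -1.0]]
wrist_force: [0.8, -5.0, 0.9]
opening: 0.218
gripper_force: 40.0
```

```bash
python3 gap.py | grep -v 2[0-9][0-9],
```

```text
20.25 [0.4227 0.1285 0.1475] [-4.8393  1.428  -0.8943]
large_tab (0.64, 318.784, 256.8) [0.023  0.0004 0.0064]
252 214 390 [-0.0679 -0.0398  0.0236]
254 212 390 [-0.0679 -0.0386  0.0236]
256 210 390 [-0.0679 -0.0374  0.0236]
383 212 391 [-0.0685  0.0397  0.0236]
385 214 390 [-0.0678  0.0408  0.0236]
387 217 390 [-0.0678  0.0421  0.0236]
```

{"name": "arm_command", "arguments": {"offset": [[0,0,0],[0,0,0],[0,0,0],[0,0,0],[0,0,0],[0,0,0],[0,0,-0.01],[0,0,-0.03],[0,0,-0.05],[0,0,-0.04],[0,0,0]], "delta_rot": [[0,0,0],[0,0,0],[0,0,0],[0,0,0],[0,0,0],[0,0,0],[0,0,0],[0,0,0],[0,0,0],[0,0,0],[0,0,0]], "hand": -1}}

```text
t: 21.72
tcp_pos: [0.4246, 0.1296, 0.2813]
ee_rot: [[0.127, 0.992, 0.008], [0.992, -0.127, 0.002], [0.003, 0.008, -1.0]]
wrist_force: [-0.2, 0.1, 0.3]
opening: 0.993
gripper_force: 0.0
```

```bash
python3 -c "
from plan import *
plan((.446,-.415,.28),2,11)"
```

```text
offset [[-0.0489, 0.0082, 0.0], [-0.0489, 0.0075, 0.0], [-0.0491, 0.0068, 0.0001], [-0.0492, 0.006, -0.0], [-0.0493, 0.0054, 0.0], [-0.0493, 0.0046, 0.0001], [-0.0494, 0.0038, 0.0], [-0.0494, 0.0032, 0.0001], [-0.0495, 0.0024, 0.0], [-0.0495, 0.0017, 0.0001], [-0.0496, 0.001, 0.0001]]
rot [[0.0007, -0.0002, -0.0147], [0.0007, -0.0002, -0.0147], [0.0007, -0.0002, -0.0147], [0.0007, -0.0002, -0.0147], [0.0007, -0.0002, -0.0147], [0.0007, -0.0002, -0.0147], [0.0007, -0.0002, -0.0147], [0.0007, -0.0002, -0.0147], [0.0007, -0.0002, -0.0147], [0.0007, -0.0002, -0.0147], [0.0007, -0.0002, -0.0147]]
end [ 0.446 -0.415  0.28 ] rotdeg [ 0.46 -0.16 -9.29]
```

{"name": "arm_command", "arguments": {"offset": [[-0.049,0.008,0],[-0.049,0.0075,0],[-0.049,0.007,0],[-0.049,0.006,0],[-0.049,0.0055,0],[-0.049,0.0045,0],[-0.0495,0.004,0],[-0.0495,0.003,0],[-0.0495,0.0025,0],[-0.0495,0.0015,0],[-0.0495,0.001,0],[0,0,0],[0,0,0]], "delta_rot": [[0,0,-0.015],[0,0,-0.015],[0,0,-0.015],[0,0,-0.015],[0,0,-0.015],[0,0,-0.015],[0,0,-0.015],[0,0,-0.015],[0,0,-0.015],[0,0,-0.015],[0,0,-0.013],[0,0,0],[0,0,0]]}}

```text
t: 23.35
tcp_pos: [0.4446, -0.4141, 0.2765]
ee_rot: [[-0.035, 0.999, -0.001], [0.999, 0.035, 0.002], [0.002, -0.001, -1.0]]
wrist_force: [-0.0, 0.5, 0.4]
opening: 0.994
gripper_force: 0.0
```

```bash
python3 look.py w7.png small_tab,small,torch; python3 -c "
import cv2
i=cv2.imread('pics/w7.png')[60:310,180:480];cv2.imwrite('pics/w7c.png',cv2.resize(i,None,fx=2,fy=2,interpolation=cv2.INTER_CUBIC))"
```

```text
23.35 [ 0.4446 -0.4141  0.2765] [ 0.9994  0.0355 -0.0013] [-0.0463  0.4972  0.3606]
small_tab 0.66 323 143 [ 0.4472 -0.3339  0.079 ]
small_tab 0.16 281 269 [ 0.4071 -0.4665  0.079 ]
small 0.76 321 149 [ 0.4459 -0.3393  0.    ]
small 0.7 431 91 [ 0.5715 -0.2695  0.    ]
torch 0.64 283 272 [ 0.4009 -0.4993  0.    ]
```

View pics/w7c.png

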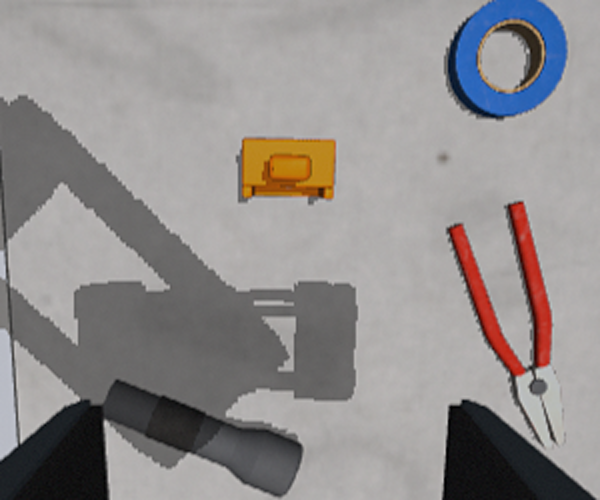

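The orange plate's back edge runs from crop (243,137) to (335,140), so its yaw is about 0.3°. Its tab is at crop (290,167). I compute the grasp from those edges.

```bash
python3 -c "
from plan import *
c,k=cap('wrist')
b=onz(k,(324.5,128.8),.062);print(b, b+.015*np.array([.005,-1,0]))
print(onz(k,(325.3,143),.094))
plan((.4472,-.3345,.125),0.4,5)"
```

```text
[ 0.44877323 -0.31947947  0.062     ] [ 0.44884823 -0.33447947  0.062     ]
[ 0.44950639 -0.33401695  0.094     ]
offset [[0.0158, 0.001, 0.0306], [0.0159, 0.0009, 0.0305], [0.0158, 0.0007, 0.0306], [0.0159, 0.0007, 0.0305], [0.0158, 0.0006, 0.0306]]
rot [[0.0001, 0.0, 0.006], [0.0001, 0.0, 0.006], [0.0001, 0.0, 0.006], [0.0001, 0.0, 0.006], [0.0001, 0.0, 0.006]]
end [ 0.4472 -0.3345  0.125 ] rotdeg [0.02 0.   1.72]
```

{"name": "arm_command", "arguments": {"offset": [[0.016,0.0012,0.0305],[0.016,0.0012,0.0305],[0.016,0.001,0.0305],[0.016,0.001,0.0305],[0.0155,0.0008,0.0305],[0,0,0.013],[0,0,0.013],[0,0,0.014],[0,0,0],[0,0,0]], "delta_rot": [[0,0,0.006],[0,0,0.006],[0,0,0.006],[0,0,0.006],[0,0,0.006],[0,0,0],[0,0,0],[0,0,0],[0,0,0],[0,0,0]]}}

```text
t: 24.85
tcp_pos: [0.4486, -0.3358, 0.0853]
ee_rot: [[-0.005, 1.0, 0.001], [1.0, 0.005, -0.001], [-0.001, 0.001, -1.0]]
wrist_force: [0.5, -0.5, -0.8]
opening: 1.003
gripper_force: 0.0
```

{"name": "arm_command", "arguments": {"offset": [[0,0,0],[0,0,0],[0,0,0],[0,0,0],[0,0,0],[0,0,0],[0,0,0],[0,0,0],[0,0,0],[0,0,0]], "delta_rot": [[0,0,0],[0,0,0],[0,0,0],[0,0,0],[0,0,0],[0,0,0],[0,0,0],[0,0,0],[0,0,0],[0,0,0]], "hand": 1, "newtons": 40}}

```text
t: 26.1
tcp_pos: [0.4483, -0.3353, 0.0849]
ee_rot: [[-0.006, 1.0, -0.0], [1.0, 0.006, 0.0], [0.0, -0.0, -1.0]]
wrist_force: [0.1, 0.2, -1.0]
opening: 0.216
gripper_force: 40.0
```

{"name": "arm_command", "arguments": {"offset": [[0,0,-0.015],[0,0,-0.035],[0,0,-0.04],[0,0,-0.03],[0,0,0],[0,0,0]], "delta_rot": [[0,0,0],[0,0,0],[0,0,0],[0,0,0],[0,0,0],[0,0,0]]}}

```text
t: 26.85
tcp_pos: [0.4477, -0.3348, 0.2042]
ee_rot: [[-0.006, 1.0, -0.001], [1.0, 0.006, 0.001], [0.001, -0.001, -1.0]]
wrist_force: [1.0, -0.0, -2.2]
opening: 0.214
gripper_force: 40.0
```

```bash
python3 -c "
from plan import *
plan((.4073,.0026,.19),-7.3,9)"
```

```text
offset [[0.0375, -0.0043, 0.0016], [0.0375, -0.0048, 0.0016], [0.0373, -0.0054, 0.0016], [0.0373, -0.0059, 0.0016], [0.0372, -0.0065, 0.0017], [0.0371, -0.007, 0.0015], [0.037, -0.0076, 0.0016], [0.0369, -0.0082, 0.0016], [0.0367, -0.0086, 0.0016]]
rot [[-0.0001, -0.0001, 0.0148], [-0.0001, -0.0001, 0.0148], [-0.0001, -0.0001, 0.0148], [-0.0001, -0.0001, 0.0148], [-0.0001, -0.0001, 0.0148], [-0.0001, -0.0001, 0.0148], [-0.0001, -0.0001, 0.0148], [-0.0001, -0.0001, 0.0148], [-0.0001, -0.0001, 0.0148]]
end [0.4073 0.0026 0.19  ] rotdeg [-0.07 -0.06  7.63]
```

{"name": "arm_command", "arguments": {"offset": [[0.0375,-0.0045,0.0015],[0.0375,-0.005,0.0015],[0.0375,-0.0055,0.0015],[0.037,-0.006,0.0015],[0.037,-0.0065,0.0015],[0.037,-0.007,0.0015],[0.037,-0.0075,0.0015],[0.037,-0.008,0.0015],[0.0365,-0.0085,0.0015],[0,0,0.015],[0,0,0.014],[0,0,0],[0,0,0]], "delta_rot": [[0,0,0.015],[0,0,0.015],[0,0,0.015],[0,0,0.015],[0,0,0.015],[0,0,0.015],[0,0,0.015],[0,0,0.015],[0,0,0.013],[0,0,0],[0,0,0],[0,0,0],[0,0,0]]}}

```text
t: 28.48
tcp_pos: [0.4078, 0.0015, 0.1622]
ee_rot: [[0.127, 0.992, -0.001], [0.992, -0.127, 0.0], [0.0, -0.001, -1.0]]
wrist_force: [-0.1, 0.3, -1.1]
opening: 0.215
gripper_force: 40.0
```

Run:
```python
from plan import *
np.set_printoptions(precision=4,suppress=True)
o=env.get_obs();p=o["tcp_pos"];R=np.array(o["ee_rot"]);print(p,R[:,0],o["wrist_force"])
c,k=cap("wrist")
for l,z in (("hook_tip",.12),("medium_tab",.141),("large_tab",.141)):
    for m in mark(c,l)[:2]: print(l,m,(onz(k,m[1:],z)-p)@R)
cv2.imwrite("pics/w8c.png",cv2.resize(c["image"][0:320,150:490,::-1],None,fx=1.75,fy=1.75,interpolation=cv2.INTER_CUBIC))
```

```text
[0.4078 0.0015 0.1622] [0.127  0.9919 0.    ] [-0.129   0.3463 -1.0717]
hook_tip (0.8, 322.624, 185.42399999999998) [0.0539 0.0027 0.0422]
hook_tip (0.51, 318.52799999999996, 66.72) [0.115  0.0002 0.0422]
medium_tab (0.78, 315.072, 27.6) [ 0.1266 -0.0014  0.0212]
```

View pics/w8c.png

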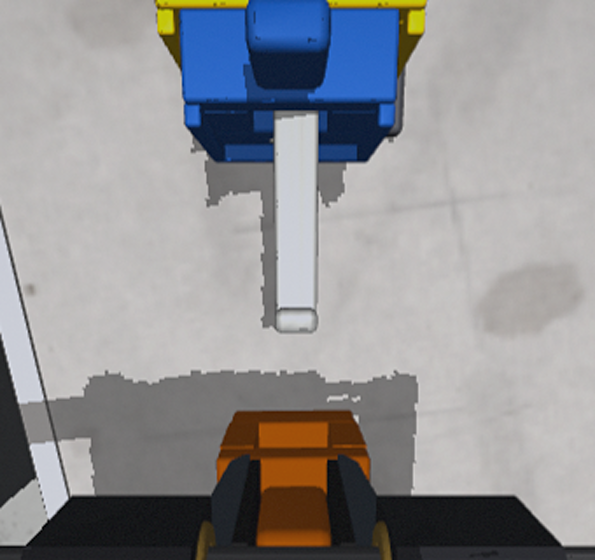

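The crop shows the medium plate nested in the large one, with its mid at about 290. The orange plate's mid is about 294, so it should shift roughly 1.3 mm in tool −y before advancing.

{"name": "arm_command", "arguments": {"offset": [[0.009,-0.0007,0.0015],[0.009,-0.0006,0.0015],[0.009,0,0],[0.009,0,0],[0.006,0,0],[0.005,0,0],[0,0,0]], "delta_rot": [[0,0,0],[0,0,0],[0,0,0],[0,0,0],[0,0,0],[0,0,0],[0,0,0]]}}

```text
t: 29.55
tcp_pos: [0.4127, 0.0487, 0.1594]
ee_rot: [[0.126, 0.992, 0.0], [0.992, -0.126, 0.0], [0.0, 0.0, -1.0]]
wrist_force: [0.2, -0.7, -0.7]
opening: 0.213
gripper_force: 40.0
```

{"name": "arm_command", "arguments": {"offset": [[0.006,0,0],[0.006,0,0],[0.006,0,0],[0.006,0,0],[0.006,0,0],[0.005,0,0],[0,0,0]], "delta_rot": [[0,0,0],[0,0,0],[0,0,0],[0,0,0],[0,0,0],[0,0,0],[0,0,0]]}}

```text
t: 30.42
tcp_pos: [0.4171, 0.0834, 0.1594]
ee_rot: [[0.126, 0.992, 0.0], [0.992, -0.126, 0.0], [0.0, -0.0, -1.0]]
wrist_force: [0.3, 0.9, -1.2]
opening: 0.217
gripper_force: 40.0
```

{"name": "arm_command", "arguments": {"offset": [[0,0,0.003],[0,0,0.003],[0,0,0.003],[0,0,0.002],[0,0,0],[0,0,0]], "delta_rot": [[0,0,0],[0,0,0],[0,0,0],[0,0,0],[0,0,0],[0,0,0]]}}

```text
t: 31.18
tcp_pos: [0.4172, 0.0831, 0.1485]
ee_rot: [[0.127, 0.992, 0.0], [0.992, -0.127, 0.0], [0.0, 0.0, -1.0]]
wrist_force: [0.6, 0.1, -0.7]
opening: 0.214
gripper_force: 40.0
```

{"name": "arm_command", "arguments": {"offset": [[0.003,0,0.001],[0.003,0,0],[0.003,0,0],[0.002,0,0],[0.002,0,0],[0.001,0,0],[0,0,0]], "delta_rot": [[0,0,0],[0,0,0],[0,0,0],[0,0,0],[0,0,0],[0,0,0],[0,0,0]]}}

```text
t: 32.05
tcp_pos: [0.4189, 0.097, 0.1475]
ee_rot: [[0.127, 0.992, 0.0], [0.992, -0.127, 0.0], [0.0, 0.0, -1.0]]
wrist_force: [0.1, 0.1, -0.6]
opening: 0.214
gripper_force: 40.0
```

Run:
```python
from plan import *
np.set_printoptions(precision=4,suppress=True)
o=env.get_obs();p=o["tcp_pos"];R=np.array(o["ee_rot"]);print(p,R[:,0],o["wrist_force"])
c,k=cap("wrist")
hsv=cv2.cvtColor(c["image"],cv2.COLOR_RGB2HSV)
for nm,lo,hi,rr in (("blue",100,130,range(180,275,8)),("orange",5,19,range(220,290,8)),("yellow",20,35,range(150,260,10))):
    m=cv2.inRange(hsv,(lo,120,40),(hi,255,255))
    print(nm,[(r,int(np.where(m[r,220:420])[0].min())+220,int(np.where(m[r,220:420])[0].max())+220) for r in rr if m[r,220:420].any()])
for l,z in (("medium_tab",.141),):
    for m in mark(c,l)[:2]: print(l,m,(onz(k,m[1:],z)-p)@R)
cv2.imwrite("pics/w9c.png",cv2.resize(c["image"][80:320,180:460,::-1],None,fx=2.1,fy=2.1,interpolation=cv2.INTER_CUBIC))
```

```text
[0.4189 0.097  0.1475] [0.1268 0.9919 0.0001] [ 0.107   0.0781 -0.6396]
blue [(212, 259, 375), (220, 259, 375), (228, 260, 375), (236, 260, 375), (244, 260, 374), (252, 261, 373), (260, 297, 336)]
orange [(252, 277, 357), (260, 275, 359), (268, 274, 360), (276, 298, 336), (284, 299, 336)]
yellow [(160, 244, 393), (170, 244, 392), (180, 245, 392), (190, 245, 391), (200, 246, 391), (210, 247, 389)]
medium_tab (0.63, 318.272, 242.49599999999998) [0.0302 0.0002 0.0065]
```

View pics/w9c.png

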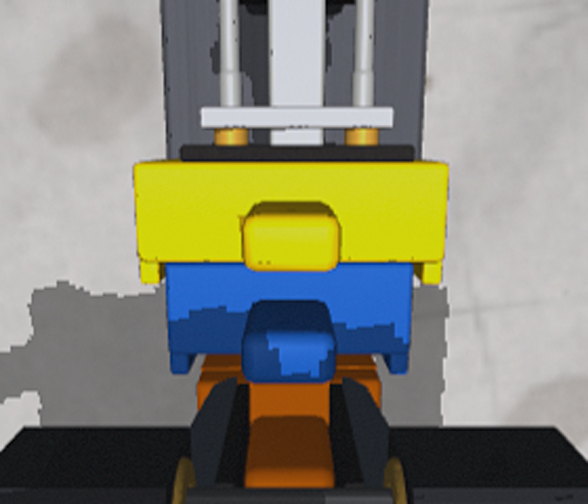

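The crop shows the orange plate centred between the blue rim ends (185 and 387), with about 6 mm to go and no contact force. I continue gently.

{"name": "arm_command", "arguments": {"offset": [[0.0015,0,0],[0.0015,0,0],[0.001,0,0],[0.001,0,0],[0,0,0]], "delta_rot": [[0,0,0],[0,0,0],[0,0,0],[0,0,0],[0,0,0]]}}

```text
t: 32.78
tcp_pos: [0.4195, 0.102, 0.1475]
ee_rot: [[0.127, 0.992, 0.0], [0.992, -0.127, 0.0], [0.0, 0.0, -1.0]]
wrist_force: [0.1, -0.7, -1.5]
opening: 0.215
gripper_force: 40.0
```

{"name": "arm_command", "arguments": {"offset": [[0.001,0,0],[0,0,0],[0,0,0]], "delta_rot": [[0,0,0],[0,0,0],[0,0,0]]}}

```text
t: 33.15
tcp_pos: [0.4196, 0.1029, 0.1474]
ee_rot: [[0.127, 0.992, -0.0], [0.992, -0.127, 0.0], [0.0, -0.0, -1.0]]
wrist_force: [-0.3, 0.9, -1.5]
opening: 0.213
gripper_force: 40.0
```

{"name": "arm_command", "arguments": {"offset": [[0.001,0,0],[0,0,0],[0,0,0]], "delta_rot": [[0,0,0],[0,0,0],[0,0,0]]}}

```text
t: 33.52
tcp_pos: [0.4196, 0.1035, 0.1474]
ee_rot: [[0.127, 0.992, -0.0], [0.992, -0.127, -0.001], [-0.001, -0.0, -1.0]]
wrist_force: [-0.6, -3.1, 1.1]
opening: 0.212
gripper_force: 40.0
```

{"name": "arm_command", "arguments": {"offset": [[0.001,0,0],[0,0,0],[0,0,0]], "delta_rot": [[0,0,0],[0,0,0],[0,0,0]]}}

```text
t: 33.9
tcp_pos: [0.4198, 0.1041, 0.1475]
ee_rot: [[0.126, 0.992, -0.0], [0.992, -0.126, -0.002], [-0.002, 0.0, -1.0]]
wrist_force: [-0.1, -6.0, 0.5]
opening: 0.217
gripper_force: 40.0
```

{"name": "arm_command", "arguments": {"offset": [[0.0005,0,0],[0.0005,0,0],[0,0,0],[0,0,0]], "delta_rot": [[0,0,0],[0,0,0],[0,0,0],[0,0,0]]}}

```text
t: 34.4
tcp_pos: [0.4199, 0.1045, 0.1475]
ee_rot: [[0.126, 0.992, -0.0], [0.992, -0.126, -0.003], [-0.003, 0.0, -1.0]]
wrist_force: [-0.4, -8.6, 1.7]
opening: 0.214
gripper_force: 40.0
```

{"name": "arm_command", "arguments": {"offset": [[0.0005,0,0],[0,0,0],[0,0,0],[0,0,0]], "delta_rot": [[0,0,0],[0,0,0],[0,0,0],[0,0,0]]}}

```text
t: 34.9
tcp_pos: [0.4199, 0.1047, 0.1475]
ee_rot: [[0.126, 0.992, -0.0], [0.992, -0.126, -0.004], [-0.004, 0.0, -1.0]]
wrist_force: [-0.1, -8.9, 1.2]
opening: 0.214
gripper_force: 40.0
```

Run:
```python
from plan import *
np.set_printoptions(precision=4,suppress=True)
o=env.get_obs();p=o["tcp_pos"];R=np.array(o["ee_rot"]);print(p,o["wrist_force"])
c,k=cap("wrist")
for l in ("medium_tab","large_tab"):
    for m in mark(c,l)[:2]: print(l,m,(onz(k,m[1:],.141)-p)@R)
```

```text
[0.4199 0.1047 0.1475] [-0.1281 -8.9481  1.2091]
medium_tab (0.78, 319.168, 256.8) [0.023  0.0006 0.0064]
medium_tab (0.39, 320.31999999999994, 219.31199999999998) [0.0416 0.0011 0.0064]
large_tab (0.92, 320.768, 208.416) [0.0468 0.0013 0.0063]
large_tab (0.71, 317.12, 297.98400000000004) [ 0.0011 -0.0004  0.0065]
```

{"name": "arm_command", "arguments": {"offset": [[0.0004,0,0],[0,0,0],[0,0,0],[0,0,0],[0,0,0]], "delta_rot": [[0,0,0],[0,0,0],[0,0,0],[0,0,0],[0,0,0]]}}

```text
t: 35.67
tcp_pos: [0.4199, 0.1048, 0.1475]
ee_rot: [[0.126, 0.992, -0.0], [0.992, -0.126, -0.004], [-0.004, 0.0, -1.0]]
wrist_force: [-1.1, -9.4, 2.2]
opening: 0.216
gripper_force: 40.0
```

{"name": "arm_command", "arguments": {"offset": [[0,0,0],[0,0,0],[0,0,0],[0,0,0],[0,0,0],[0,0,0],[0,0,-0.01],[0,0,-0.03],[0,0,-0.04],[-0.03,0,-0.02],[-0.04,0,0],[-0.04,0,0],[0,0,0],[0,0,0],[0,0,0]], "delta_rot": [[0,0,0],[0,0,0],[0,0,0],[0,0,0],[0,0,0],[0,0,0],[0,0,0],[0,0,0],[0,0,0],[0,0,0],[0,0,0],[0,0,0],[0,0,0],[0,0,0],[0,0,0]], "hand": -1}}

```text
t: 37.55
tcp_pos: [0.4063, -0.0015, 0.2476]
ee_rot: [[0.126, 0.992, 0.0], [0.992, -0.126, 0.0], [0.0, 0.0, -1.0]]
wrist_force: [-1.4, 0.5, 0.2]
opening: 1.0
gripper_force: 0.0
```

Run:
```python
from plan import *
np.set_printoptions(precision=4,suppress=True)
o=env.get_obs();p=o["tcp_pos"];R=np.array(o["ee_rot"]);print(o["t"],p)
c,k=cap("wrist")
X={}
for l in ("small_tab","medium_tab","large_tab","hook_tip"):
    for m in mark(c,l)[:2]: print(l,m,(onz(k,m[1:],.141)-p)@R)
s,_=cap("scene")
a=cv2.resize(c["image"][0:250,180:460,::-1],(560,500));b=cv2.resize(s["image"][195:275,235:295,::-1],(240,320),interpolation=cv2.INTER_CUBIC)
cv2.imwrite("pics/end.png",np.hstack([a,np.vstack([b,np.zeros((180,240,3),np.uint8)])]))
```

```text
37.55 [ 0.4063 -0.0015  0.2476]
small_tab (0.58, 316.03200000000004, 98.496) [ 0.1083 -0.0013  0.1066]
medium_tab (0.68, 316.288, 66.192) [ 0.1291 -0.0011  0.1067]
medium_tab (0.53, 320.512, 1.584) [0.1679 0.0017 0.1067]
large_tab (0.8, 317.888, 25.68) [ 0.1538 -0.0001  0.1067]
hook_tip (0.9, 320.384, 168.288) [0.06   0.0019 0.1066]
hook_tip (0.28, 318.016, 58.896) [0.1336 0.0001 0.1067]
```

View pics/end.png

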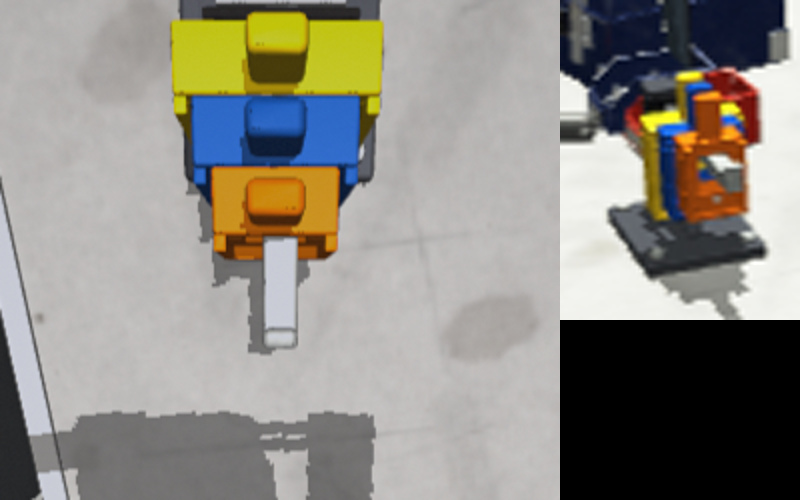

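The picture shows the three plates nested with even spacing (front edges at rows 95, 165 and 233), hanging straight with the large one against the black face.

```bash
python3 -c "
from workcell import env
print(env.sign_off())"
```

```text
the job is handed in; nothing more can be done
None
```

The medium and small plates hang nested with the large one on the hook; I pressed the stack back at about 9.4 N (measured at the wrist), released it against the backstop and handed it in at about 38 s. No verdict came back.

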